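Raise the sprung-button bench support by one hole

TASK

Raise the bench support with the red button by one hole: squeeze its red button in, slide the sleeve up, and let the button pop right out into the next hole up; with the button out, give the sleeve one gentle tug up or push down of about 15 N to make sure that it is locked, then let go. Feel for the hole gently, never forcing the pin against a hole's edge with more than 25 N, and leave the black-button support and everything else on the bench undisturbed.

Things in the scene. Friction and masses are not known exactly. Their poses are not given: they have to be found in the camera images.
- stand: The bench support to adjust: fixed grey base plate 130 x 110 x 10 mm, a fixed 30 mm square post and a square aluminium sleeve that slides up and down over it, with a RED push button on one side. Origin: underside of the base plate, under the post's axis; z up; its x axis points to the side the red button is on (horizontal).
- sleeve: The sliding sleeve, 40 x 40 mm in section, square with the stand's axes, reaching from 62 mm below its origin to 39 mm above it (red cap). Origin: on the post's axis at the button's height, 150 mm above the bench when riser is 0. Weighs 0.15 to 0.35 kg; stays where left (friction about 4 N). Its plain sides (along its y axis) can be gripped without touching the button.
- riser (a joint): Height of the sleeve on the post, m, up positive: 0 = button in the first hole (about 1.5 mm of play either way); stops at -0.028 and +0.0325. The post's holes lie hidden under the sleeve and are unevenly spaced: the next one up is anywhere from +0.016 to +0.024, to be found by feel (hole 9 mm high, pin 6 mm). Another hole lies at -0.020.
- button (a joint): How far the red button is pressed, m: 0 = popped right out, pin in a hole (face 7 mm proud); about 0.0045 = pin riding on the post between holes; 0.007 = fully in, flush. Lifting the sleeve takes about 9 to 13 N while the pin rides, some 4 N less once it has popped out, then rises sharply as the pin meets the hole's edge. Spring 3 N when out, 9 N when fully in.
- button_face (a point): Centre of the red button's face, a round 16 mm diameter cap, 27 mm from the post's axis along the sleeve's +x when popped out.
- sleeve_top (a point): Centre of the sleeve's red cap, 39 mm above the button's centre.
- twin: A second support of the same kind with a BLACK button and cap, already one hole higher (top 209 mm above the bench). Not to be touched. Origin: underside of its base plate, under the post.
- bin: Bystander: blue open parts bin, 140 x 110 x 65 mm; origin at the centre of its underside.
- jar: Bystander: jar with steel lid, 64 dia x 90 mm; origin at the centre of its underside.
- tape: Bystander: yellow ring of tape, 96 dia x 25 mm; origin at the centre of its underside.
- wrench: Bystander: steel wrench, lying, 180 long mm; origin at the centre of its underside (middle of the tool).
- driver: Bystander: red-handled screwdriver, lying, 200 long, in mm; origin at the centre of its underside (middle of the tool).
- carton: Bystander: cardboard carton, 90 x 120 x 60 mm; origin at the centre of its underside.
- spool: Bystander: orange spool, 70 dia x 50 mm; origin at the centre of its underside.
Mind the look-alikes: they are no part of the job. Leave any orange or turquoise look-alike of the stand alone.

How it is judged:
By the outcome, as a careful person would: the job done as asked, in the order asked, and still so for the second after the job is handed in, with the robot touching nothing.
It also fails if it takes over 72 s, if anything falls off the work surface, if the arm or the gripper's body presses on something with over 40 N, if the wrist force passes 120 N, or if a joint passes its speed limit or range.

ROBOT

A 7-joint arm with a two-finger parallel gripper is mounted at the origin on the work surface. World frame = base frame: x ahead of the robot, y to its left, z up, the work surface at z = 0. Lengths are in m, angles in rad, forces in N, time in s.
With the tool pointing down it reaches from about 0.425 to 0.875 m from the base axis. Payload 8.4 kg.
Tool frame: the origin (TCP) lies on the centre line of the jaws, within the pads' length; the fingertips stand 17 mm ahead of it and the grasp point (between the pads) lies 2 mm behind it (arm.tips_ahead is the distance from the TCP to the fingertips, in m); z points along the fingers, y is the line along which they close (so a half turn about z gives the same grasp; the last joint's range is limited). The gripper opens to 85 mm and grips with 20 to 120 N. Pads are 22 mm wide; open, the fingers measure 114 mm over their backs; the gripper's body (76 mm by 85 mm) begins 54 mm behind the grasp point. The pads swing forward as they close: fully open they stand 13 mm farther back than shut.
Start: joints at [1.24, 0.333, 0.04, 1.465, -0.013, 1.343, -0.059], TCP at [0.149, -0.633, 0.248] pointing down, gripper open.
Joint ranges: [-2.58, 2.58], [-0.38, 2.09], [-1.3, 1.39], [0.25, 2.4], [-1.5, 4.64], [0.08, 2.09], [-2.65, 2.65]. Speed limits (rad/s): [2.22, 2.22, 2.79, 2.79, 3.14, 3.14, 3.14].

INTERFACE

Orientations are given as a unit quaternion [w, x, y, z].
In Python, from cell import get_obs, snapshot, arm gives the robot as it stands. The module is installed in compiled form; this text tells all that it offers.
- The arm moves only by the shell command python3 -m pendant 'ROWS' [FORCE]. ROWS is JSON, a list of rows, each a list of 7 numbers: the shift along the tool's x, y, z in mm, then the turn, a rotation vector about the tool's x, y, z in degrees, then the closure, from 0 (fully open) to 1 (shut). A call has 1 to 12 rows; each row shifts and turns the commanded pose from where the row before left it, along the tool's axes as they then stand; what a row does not reach is not made up. A row lasts 1/12 s, in which the tool goes at most 41.7 mm and 7.16 degrees, less where a joint would pass 70% of its speed; a pose out of reach is approached as far as the arm can. A call with a gripper value outside its range is refused whole. The fingers move at their own pace and stop on an object; FORCE is the grip in N (left out, the last holds). Time passes only in rows, so rows that do not move let the fingers close. It gives the time, the measured TCP pose, the force, the opening and the grip force at its end, in the units of the state.
- get_obs(): the state, without advancing time (a new reading comes with each control period).
- snapshot(name): name is "side" or "top" or "wrist"; returns a dict with "color" (420x560x3 uint8, red, green, blue), "fx", "fy", "cx", "cy" (pixels), "k1" (the pictures are not rectified: a ray, as slopes to the right and down, at radius r is drawn at 1 + k1 r^2 times it, then the intrinsics apply), "world_from_camera" (4x4, takes a point from camera to world coordinates). Camera axes: x right, y down, z forward; pixel columns grow to the right and rows downward; lengths in m; the calibration is good to about 2 mm. A picture is of the moment at which its call begins. There is no depth.
- arm.hand_in(): hands the job in; it is judged then, once.
The state is a dict: "time": time; "joints": joint angles; "qvel": joint speeds; "effort": joint torques, N m; "position": TCP position; "tcp_rot": TCP orientation; "ft_force": force on the tool from outside, world axes, zero at the start; "ft_torque": the same for the moment, N m; "width": finger opening in m; "grip_force": force on a finger pad.
Only numpy, scipy, OpenCV 4.12 (cv2) and the standard library are available. Lean on these libraries where they do the work, as an engineer would, in place of code of your own. Each camera call takes 0.05 s, during which the arm holds its last target. There are 200 camera calls.

## Working session

There is one attempt and no reset: what is moved stays moved. The work goes in short steps, Python scripts to look and compute and a shell command to move; the robot and the scene stay as the last step left them, time stands still between calls to the robot, and variables do not carry over. Pictures are saved under pics/ and viewed, at most 10 in all, crops included, and the job is handed in when it is done.

```bash
mkdir -p pics
cat > h.py <<'E'
import numpy as np, cv2
from cell import get_obs, snapshot, arm
def save(s,n): cv2.imwrite(f'pics/{n}.png',s['color'][...,::-1])
def ray(s,u,v):
    x=(u-s['cx'])/s['fx'];y=(v-s['cy'])/s['fy'];a,b=x,y
    for _ in range(20):
        k=1+s['k1']*(a*a+b*b);a,b=x/k,y/k
    T=np.array(s['world_from_camera']);return T[:3,3],T[:3,:3]@np.array([a,b,1.])
def onz(s,u,v,z):
    o,d=ray(s,u,v);return o+d*(z-o[2])/d[2]
E
python3 - <<'E'
from h import *
import pickle
S={n:snapshot(n) for n in('side','top')}
pickle.dump(S,open('s0.pkl','wb'))
for n in S: save(S[n],n+'0'); T=S[n]['world_from_camera']; print(n,S[n]['fx'],S[n]['k1'],np.round(T,3).tolist())
print(get_obs()['tcp_rot'],get_obs()['position'],arm.tips_ahead)
E
```

```text
side 489.0692056658547 0.02114820322722287 [[-0.965, -0.12, 0.233, 0.136], [-0.261, 0.475, -0.84, 1.292], [-0.01, -0.872, -0.49, 0.89], [0.0, 0.0, 0.0, 1.0]]
top 450.47494107404134 -0.025097794560377876 [[0.027, -0.996, 0.086, 0.405], [-1.0, -0.027, -0.007, -0.034], [0.009, -0.085, -0.996, 1.298], [0.0, 0.0, 0.0, 1.0]]
[-7.19344245e-04  9.93291486e-01  1.15635143e-01 -1.40129695e-04] [ 0.14921283 -0.63225304  0.24750317] 0.017
```

View pics/top0.png

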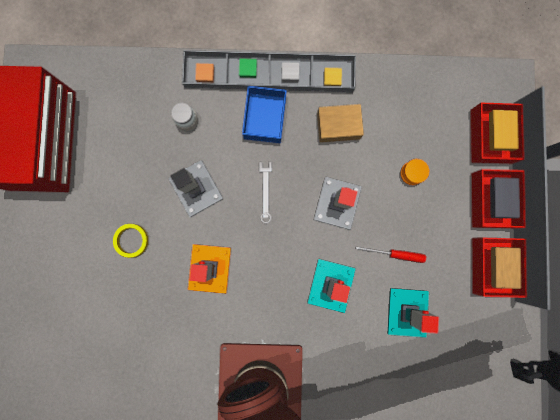

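View pics/side0.png

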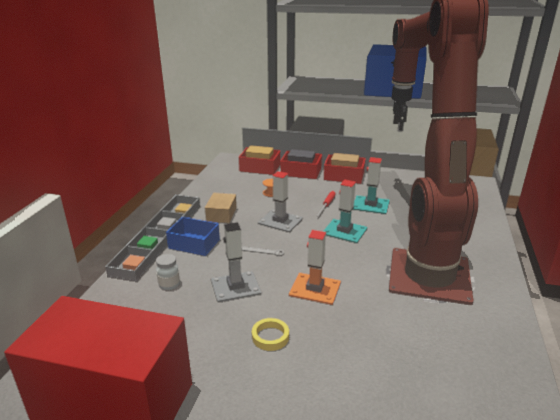

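The top view shows the target stand (grey base, red cap at about (347,197)) and the black twin at about (182,180). The orange and turquoise look-alikes sit nearer the robot. In the side view the target is at about (280,200). The button is not visible yet, so I'll measure the cap and base and zoom in.

Run:
```python
from h import *
import pickle
S=pickle.load(open('s0.pkl','rb'))
t=S['top'];c=t['color'][165:240,300:380].astype(int)
red=((c[...,0]>150)&(c[...,1]<100)&(c[...,2]<100)).astype(np.uint8)
g=cv2.findContours(red,0,1)[0]
for k in g:
    if cv2.contourArea(k)>20:
        r=cv2.minAreaRect(k);print(r); 
        for b in cv2.boxPoints(r): print(onz(t,b[0]+300,b[1]+165,.189).round(4))
        print('cap',onz(t,r[0][0]+300,r[0][1]+165,.189).round(4))
gray=((c.min(2)>115)&(c.max(2)-c.min(2)<40)).astype(np.uint8)
k=np.vstack([q for q in cv2.findContours(gray,0,1)[0] if cv2.contourArea(q)>100]);r=cv2.minAreaRect(cv2.convexHull(k));print(r)
for b in cv2.boxPoints(r): print(onz(t,b[0]+300,b[1]+165,.01).round(4))
print('base',onz(t,r[0][0]+300,r[0][1]+165,.01).round(4))
a=cv2.resize(t['color'][160:245,295:385],None,fx=5,fy=5,interpolation=2)
s=S['side'];b=cv2.resize(s['color'][160:245,240:315],None,fx=4.5,fy=5,interpolation=2)
cv2.imwrite('pics/crop.png',np.hstack([a[:,:450],b[:,:337]])[...,::-1])
```

```text
((47.0588264465332, 31.264705657958984), (15.764816284179688, 16.492422103881836), 14.03624439239502)
[ 0.5048 -0.1839  0.189 ]
[ 0.5449 -0.1932  0.189 ]
[ 0.5365 -0.2314  0.189 ]
[ 0.4964 -0.222   0.189 ]
cap [ 0.5206 -0.2076  0.189 ]
((39.5, 37.0), (74.0, 79.0), 90.0)
[ 0.6264 -0.0981  0.01  ]
[ 0.6331 -0.3273  0.01  ]
[ 0.4191 -0.329   0.01  ]
[ 0.4131 -0.103   0.01  ]
base [ 0.5222 -0.2141  0.01  ]
```

View pics/crop.png

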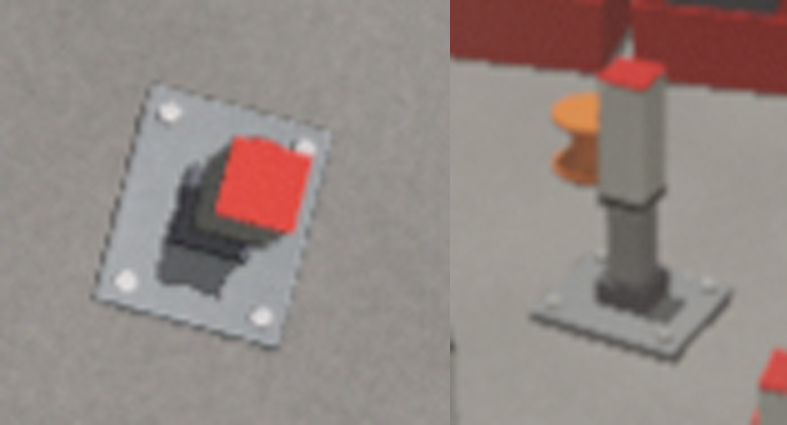

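The cap is at (0.521, -0.208), with a yaw of about -13° plus a multiple of 90°. Neither face visible to the cameras has the button, so it is on the far (+x') or right (-y') face. I'll move above the stand and look with the wrist camera.

```bash
python3 -m pendant '[[0,0,-20,0,0,0,0],[0,0,-20,0,0,0,0],[0,0,-20,0,0,0,0],[12,-6.5,0,0,0,0,0],[24,-13,0,0,0,0,0],[24,-13,0,0,0,0,0],[24,-13,0,0,0,0,0],[24,-13,0,0,0,0,0],[24,-13,0,0,0,0,0],[24,-13,0,0,0,0,0],[24,-13,0,0,0,0,0],[24,-13,0,0,0,0,0]]'
python3 -m pendant '[[24,-13,0,0,0,0,0],[24,-13,0,0,0,0,0],[24,-13,0,0,0,0,0],[24,-13,0,0,0,0,0],[24,-13,0,0,0,0,0],[24,-13,0,0,0,0,0],[24,-13,0,0,0,0,0],[24,-13,0,0,0,0,0],[24,-13,0,0,0,0,0],[24,-13,0,0,0,0,0],[12,-6.5,0,0,0,0,0],[0,0,0,0,0,0,0]]'
python3 - <<'E'
from h import *
import pickle
s=snapshot('wrist');save(s,'w1');pickle.dump(s,open('w1.pkl','wb'))
o=get_obs();print(o['position'],o['tcp_rot'],o['joints'],o['ft_force'])
E
```

```text
time: 1.1
position: [0.3234, -0.4766, 0.3077]
tcp_rot: [-0.0, 0.993, 0.116, -0.0]
ft_force: [0.5, 0.0, 0.5]
width: 0.0855
grip_force: 0.0
time: 2.1
position: [0.5385, -0.2837, 0.3075]
tcp_rot: [-0.001, 0.993, 0.118, 0.0]
ft_force: [-1.3, 0.8, 0.3]
width: 0.0855
grip_force: 0.0
[ 0.53702691 -0.2859417   0.30756534] [-5.14977726e-04  9.93114402e-01  1.17146800e-01 -3.82881910e-04] [ 0.65179468  0.24338335 -0.28757254  1.46641815  0.06841456  1.44287783
 -0.97252697] [-0.72672442 -1.2833616  -0.20832456]
```

View pics/w1.png

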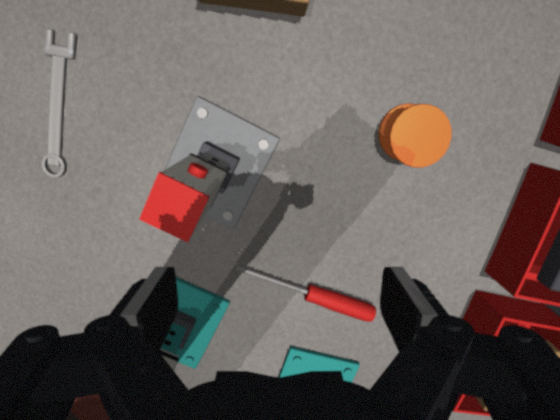

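The wrist view shows the red cap at about (175,206) and the red button at about (198,170), on the face pointing away from the robot (x' ≈ -13°).

Run:
```python
from h import *
import pickle
s=pickle.load(open('w1.pkl','rb'));x0,y0=130,150
c=s['color'][150:260,130:250].astype(int)
red=((c[...,0]>120)&(c[...,1]<75)&(c[...,2]<75)).astype(np.uint8)
for k in cv2.findContours(red,0,1)[0]:
    if cv2.contourArea(k)<20: continue
    r=cv2.minAreaRect(k);print(r,cv2.contourArea(k))
    z=.189 if cv2.contourArea(k)>800 else .15
    print('c',onz(s,r[0][0]+x0,r[0][1]+y0,z).round(4))
    if z>.16:
        P=np.array([onz(s,b[0]+x0,b[1]+y0,z)[:2] for b in cv2.boxPoints(r)])
        for i in range(4):
            e=P[(i+1)%4]-P[i];print(np.linalg.norm(e).round(4),np.degrees(np.arctan2(e[1],e[0])).round(1))
o=get_obs();print(o['position'])
```

```text
((43.09489822387695, 56.48583984375), (54.235897064208984, 51.25532150268555), 25.201122283935547) 2616.0
c [ 0.5216 -0.2066  0.189 ]
0.0403 -16.3
0.0385 -102.8
0.0407 166.2
0.0402 76.5
((66.20000457763672, 21.600000381469727), (17.8885440826416, 8.944271087646484), 26.56505012512207) 135.0
c [ 0.5415 -0.2114  0.15  ]
[ 0.53702691 -0.2859417   0.30756534]
```

```bash
python3 -m pendant '[[0.7,-20,0,0,0,0,0],[0.7,-20,0,0,0,0,0],[0.7,-20,0,0,0,0,0],[0.7,-20,0,0,0,0,0],[0,0,0,0,0,-7,0],[0,0,0,0,0,-7,0],[0,0,0,0,0,-7,0],[0,0,0,0,0,-7,0],[0,0,0,0,0,-7,0],[0,0,0,0,0,-7,0],[0,0,0,0,0,-7,0],[0,0,0,0,0,-7,0]]'
python3 -m pendant '[[0,0,0,0,0,-7,0],[0,0,20,0,0,0,0],[0,0,20,0,0,0,0],[0,0,15,0,0,0,0],[0,0,0,0,0,0,0],[0,0,0,0,0,0,0]]'
cat >> h.py <<'E'
def st(c=np.array([.521,-.207]),yaw=-13.5):
    from scipy.spatial.transform import Rotation as R
    o=get_obs();q=o['tcp_rot'];M=R.from_quat([q[1],q[2],q[3],q[0]]).as_matrix()
    d=np.array([*c,o['position'][2]])-o['position']
    print('pos',o['position'].round(4),'toolshift mm',(M.T@d*1000).round(1),'yang',np.degrees(np.arctan2(M[1,1],M[0,1])).round(2),'tilt',np.round(M[:2,2],4),'F',o['ft_force'].round(1),'w',o['width'],o['grip_force'],'t',o['time'],'j',o['joints'].round(2))
E
python3 - <<'E'
from h import *
s=snapshot('wrist');save(s,'w2')
c=s['color'].astype(int)
red=((c[...,0]>120)&(c[...,1]<75)&(c[...,2]<75)).astype(np.uint8)
for k in cv2.findContours(red,0,1)[0]:
    a=cv2.contourArea(k)
    if a<60: continue
    r=cv2.minAreaRect(k);P=onz(s,*r[0],.189)
    if np.hypot(P[0]-.52,P[1]+.207)<.08: print(a,r,P.round(4),onz(s,*r[0],.15).round(4))
st()
E
```

```text
time: 3.15
position: [0.5195, -0.2108, 0.3081]
tcp_rot: [0.0, 0.822, 0.57, -0.001]
ft_force: [-0.4, 0.1, -0.8]
width: 0.0856
grip_force: 0.0
time: 3.65
position: [0.5195, -0.2102, 0.2529]
tcp_rot: [-0.001, 0.787, 0.617, -0.001]
ft_force: [0.1, 0.2, 0.9]
width: 0.0856
grip_force: 0.0
113.0 ((297.96954345703125, 258.0735778808594), (7.694681167602539, 26.432655334472656), 85.91438293457031) [ 0.528  -0.2262  0.189 ] [ 0.5258 -0.2445  0.15  ]
1011.5 ((278.88348388671875, 210.93710327148438), (28.924678802490234, 71.15380096435547), 87.39744567871094) [ 0.524  -0.1951  0.189 ] [ 0.521 -0.207  0.15 ]
pos [ 0.5203 -0.21    0.254 ] toolshift mm [ 3.1 -0.  -0. ] yang -13.81 tilt [ 0.0001 -0.0005] F [ 0.5 -0.1  0.2] w 0.08496465336861482 0.0 t 3.7 j [ 0.67  0.18 -0.41  1.66  0.07  1.32  0.  ]
```

View pics/w2.png

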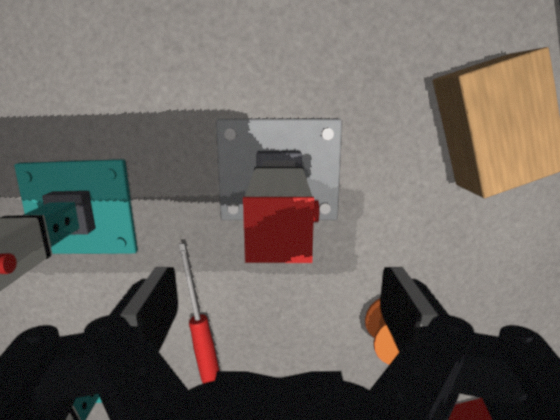

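The wrist view confirms the alignment. The cap spans columns 244–312, centred between the fingers at 177 and 382, and the button is on the right at about (314,210). I'll descend to button height and close gently.

```bash
python3 - <<'E'
from h import *
s=snapshot('wrist');print(onz(s,278.5,229.5,.189).round(4))
E
python3 -m pendant '[[2.5,0,15,0,0,0,0],[0,0,18,0,0,0,0],[0,0,18,0,0,0,0],[0,0,18,0,0,0,0],[0,0,18,0,0,0,0],[0,0,15,0,0,0,0],[0,0,0,0,0,0,0],[0,0,0,0,0,0,0]]' 20
python3 -c "
from h import *
st()"
```

```text
[ 0.5219 -0.2062  0.189 ]
time: 4.42
position: [0.5214, -0.2068, 0.152]
tcp_rot: [0.0, 0.787, 0.618, 0.0]
ft_force: [0.7, -0.1, 1.0]
width: 0.085
grip_force: 0.0
pos [ 0.5214 -0.2068  0.152 ] toolshift mm [-0.3 -0.4 -0. ] yang -13.73 tilt [ 0. -0.] F [ 0.7 -0.1  1. ] w 0.0850151464015424 0.0 t 4.4167 j [ 0.66  0.26 -0.41  1.79  0.11  1.12 -0.03]
```

```bash
python3 -m pendant '[[0,0,0,0,0,0,0.2],[0,0,0,0,0,0,0.35],[0,0,0,0,0,0,0.42],[0,0,0,0,0,0,0.45],[0,0,0,0,0,0,0.48],[0,0,0,0,0,0,0.5]]' 30
python3 -m pendant '[[0,0,0,0,0,0,0.55],[0,0,0,0,0,0,0.6],[0,0,0,0,0,0,0.6],[0,0,0,0,0,0,0.6]]' 30
python3 -c "
from h import *
st()"
```

```text
time: 4.92
position: [0.5216, -0.2067, 0.1519]
tcp_rot: [0.0, 0.787, 0.618, 0.0]
ft_force: [-0.6, -0.4, 3.1]
width: 0.043
grip_force: 6.3
time: 5.25
position: [0.5201, -0.2063, 0.1508]
tcp_rot: [-0.001, 0.787, 0.618, -0.001]
ft_force: [-4.5, 0.7, 1.8]
width: 0.0398
grip_force: 32.5
pos [ 0.5201 -0.2063  0.1508] toolshift mm [-0.5  1.  -0. ] yang -13.73 tilt [-0.0025  0.0006] F [-4.5  0.7  1.8] w 0.03977396191444747 32.532823383808136 t 5.25 j [ 0.66  0.26 -0.41  1.79  0.11  1.12 -0.03]
```

The width is 39.8 mm, so the button is flush. I'll lift slowly, checking force.

```bash
python3 -m pendant '[[0,0,-0.5,0,0,0,0.6],[0,0,-0.5,0,0,0,0.6],[0,0,-0.5,0,0,0,0.6],[0,0,-0.5,0,0,0,0.6],[0,0,-0.5,0,0,0,0.6],[0,0,-0.5,0,0,0,0.6]]'
python3 -m pendant '[[0,0,-0.7,0,0,0,0.6],[0,0,-0.7,0,0,0,0.6],[0,0,-0.7,0,0,0,0.6],[0,0,-0.7,0,0,0,0.6]]'
```

```text
time: 5.75
position: [0.5201, -0.2063, 0.1534]
tcp_rot: [-0.001, 0.787, 0.618, -0.001]
ft_force: [-5.9, 0.9, -6.0]
width: 0.0397
grip_force: 31.8
time: 6.08
position: [0.5201, -0.2063, 0.1563]
tcp_rot: [-0.001, 0.787, 0.618, -0.001]
ft_force: [-5.8, 1.4, -6.3]
width: 0.0394
grip_force: 31.8
```

```bash
python3 -m pendant '[[0,0,-0.8,0,0,0,0.6],[0,0,-0.8,0,0,0,0.6],[0,0,-0.8,0,0,0,0.6],[0,0,-0.8,0,0,0,0.6],[0,0,-0.8,0,0,0,0.6],[0,0,0,0,0,0,0.6]]'
python3 -m pendant '[[0,0,0,0,0,0,0.5],[0,0,0,0,0,0,0.47],[0,0,0,0,0,0,0.44],[0,0,0,0,0,0,0.4],[0,0,0,0,0,0,0.2],[0,0,0,0,0,0,0],[0,0,0,0,0,0,0],[0,0,0,0,0,0,0]]'
python3 - <<'E'
from h import *
st()
S=snapshot('side');c=S['color'][160:245,240:315]
w=snapshot('wrist')['color']
cv2.imwrite('pics/a1.png',np.hstack([cv2.resize(c,(370,420),interpolation=2),w[:,130:430]])[...,::-1])
E
```

```text
time: 6.58
position: [0.5201, -0.2063, 0.1604]
tcp_rot: [-0.001, 0.787, 0.618, -0.001]
ft_force: [-7.4, 0.9, -4.2]
width: 0.0395
grip_force: 31.9
time: 7.25
position: [0.5214, -0.2065, 0.1612]
tcp_rot: [0.0, 0.787, 0.618, 0.0]
ft_force: [0.6, 0.2, -0.4]
width: 0.0853
grip_force: 0.0
pos [ 0.5214 -0.2065  0.1612] toolshift mm [-0.6 -0.3 -0. ] yang -13.72 tilt [ 0.0002 -0.0001] F [ 0.6  0.2 -0.4] w 0.08532551800508775 0.0 t 7.25 j [ 0.66  0.25 -0.41  1.78  0.11  1.14 -0.03]
```

View pics/a1.png

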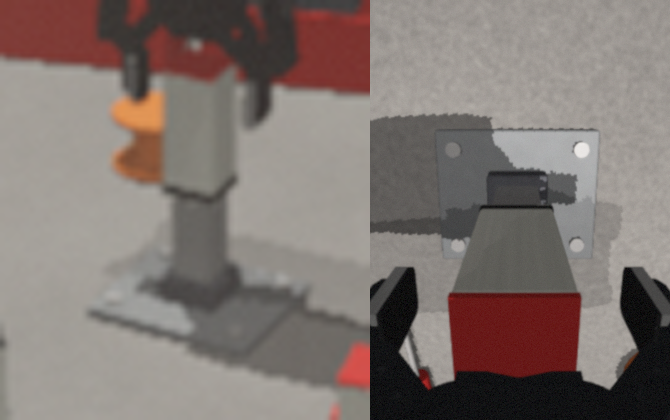

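The side view is not conclusive about how far the sleeve rose, so I'll measure it against the first side picture.

Run:
```python
from h import *
import pickle
a=pickle.load(open('s0.pkl','rb'))['side']['color'];b=snapshot('side')['color']
for c in (274,278,282):
    print(c,a[190:214,c].mean(1).astype(int).tolist()); print(c,b[190:214,c].mean(1).astype(int).tolist())
s=snapshot('wrist')
# cap edge row / width vs. height: back edge of the cap, cols 450-370+130, 580-370+130 at row 294
for z in (.189,.194,.199):
    p=onz(s,210,294,z);q=onz(s,339,294,z);m=(p+q)/2
    print(z,np.linalg.norm(p-q).round(4),m.round(4))
```

```text
274 [124, 125, 123, 123, 123, 123, 122, 123, 116, 88, 75, 113, 135, 135, 139, 141, 141, 142, 140, 145, 148, 131, 119, 127]
274 [124, 124, 124, 124, 126, 126, 127, 105, 71, 113, 139, 139, 139, 140, 136, 132, 133, 133, 132, 135, 140, 126, 116, 117]
278 [124, 124, 124, 124, 123, 124, 123, 126, 123, 113, 83, 72, 91, 94, 95, 97, 97, 97, 97, 95, 96, 97, 98, 97]
278 [126, 127, 126, 127, 129, 128, 129, 127, 106, 67, 88, 104, 100, 99, 99, 99, 99, 99, 100, 102, 102, 101, 102, 103]
282 [122, 123, 123, 123, 123, 123, 124, 124, 125, 123, 108, 76, 79, 95, 93, 92, 93, 93, 92, 92, 94, 93, 94, 95]
282 [127, 127, 128, 128, 130, 128, 128, 129, 124, 98, 65, 85, 97, 95, 95, 95, 96, 96, 97, 96, 96, 96, 97, 97]
0.189 0.0411 [ 0.5247 -0.1901  0.189 ]
0.194 0.039 [ 0.5255 -0.1872  0.194 ]
0.199 0.0369 [ 0.5262 -0.1844  0.199 ]
```

The sleeve rose about 6 mm, which is past the first hole, so the pin should be riding on the post. Next I turn 90° in place and grip the plain sides.

```bash
python3 -m pendant '[[0,0,0,0,0,7,0],[0,0,0,0,0,7,0],[0,0,0,0,0,7,0],[0,0,0,0,0,7,0],[0,0,0,0,0,7,0],[0,0,0,0,0,7,0],[0,0,0,0,0,7,0],[0,0,0,0,0,7,0],[0,0,0,0,0,7,0],[0,0,0,0,0,7,0],[0,0,0,0,0,7,0],[0,0,0,0,0,7,0]]'
python3 -m pendant '[[0,0,0,0,0,6,0],[0,0,0,0,0,0,0],[0,0,0,0,0,0,0]]'
python3 - <<'E'
from h import *
st()
w=snapshot('wrist');save(w,'w3')
E
```

```text
time: 8.45
position: [0.5213, -0.2065, 0.1611]
tcp_rot: [-0.0, 0.998, -0.07, 0.0]
ft_force: [-0.5, 0.2, 0.2]
width: 0.0856
grip_force: 0.0
time: 8.7
position: [0.5213, -0.2064, 0.1611]
tcp_rot: [0.0, 0.993, -0.118, -0.0]
ft_force: [0.2, 0.2, 0.8]
width: 0.0854
grip_force: 0.0
pos [ 0.5213 -0.2064  0.1611] toolshift mm [-0.2  0.6  0. ] yang -103.52 tilt [-0.0001 -0.    ] F [0.2 0.2 0.8] w 0.08543845196364566 0.0 t 8.7 j [ 0.5   0.23 -0.23  1.79  0.06  1.13 -1.56]
```

View pics/w3.png

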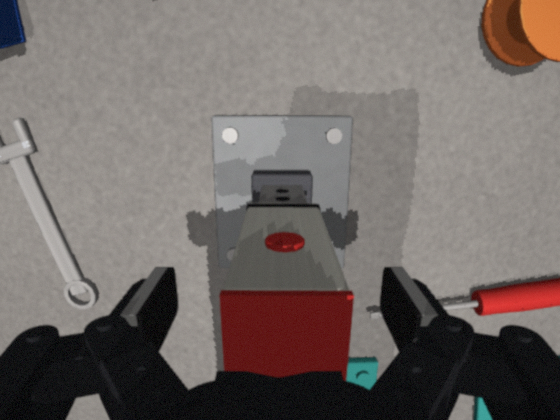

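The button face is at (285,242) and the pads will clear it. The cap spans columns 220–352. I'll close on the plain sides and begin lifting.

```bash
python3 -m pendant '[[0,1,0,0,0,0,0.2],[0,0,0,0,0,0,0.4],[0,0,0,0,0,0,0.47],[0,0,0,0,0,0,0.5],[0,0,0,0,0,0,0.53],[0,0,0,0,0,0,0.56],[0,0,0,0,0,0,0.6],[0,0,0,0,0,0,0.6],[0,0,0,0,0,0,0.6]]' 50
python3 -m pendant '[[0,0,-0.5,0,0,0,0.6],[0,0,-0.5,0,0,0,0.6],[0,0,0,0,0,0,0.6]]'
cat >> h.py <<'E'
def btn():
    s=snapshot('wrist');c=s['color'].astype(int)[150:,:];red=((c[...,0]>80)&(c[...,1]<.45*c[...,0])&(c[...,2]<.45*c[...,0])).astype(np.uint8)
    a=np.radians(-13.5);n=np.array([np.cos(a),np.sin(a),0])
    for k in cv2.findContours(red,0,1)[0]:
        m=cv2.moments(k)
        if not 100<m['m00']<1500: continue
        u,v=m['m10']/m['m00'],m['m01']/m['m00']+150
        if not 240<u<330: continue
        o,d=ray(s,u,v);c0=np.array([.521,-.207,0])
        print('btn px',round(u,1),round(v,1),'area',m['m00'],'z if out/ride/in',[ (o+d*((n@(c0-o)+r)/(n@d)))[2].round(4) for r in(.027,.0225,.020)])
    st()
E
python3 -c "
from h import *
btn()"
```

```text
time: 9.5
position: [0.5208, -0.2085, 0.1611]
tcp_rot: [0.001, 0.993, -0.12, -0.0]
ft_force: [-0.7, -5.4, -0.2]
width: 0.0397
grip_force: 51.1
time: 9.75
position: [0.5208, -0.2086, 0.1613]
tcp_rot: [0.0, 0.993, -0.12, -0.0]
ft_force: [2.4, -6.7, -7.0]
width: 0.0395
grip_force: 51.4
btn px 278.6 241.3 area 549.5 z if out/ride/in [np.float64(0.1722), np.float64(0.1613), np.float64(0.1552)]
pos [ 0.5208 -0.2085  0.1613] toolshift mm [-0.2 -1.5 -0. ] yang -103.76 tilt [-0.0004 -0.0008] F [ 2.9 -7.  -6.7] w 0.03927635806046121 51.4411586523056 t 9.8 j [ 0.5   0.23 -0.23  1.78  0.06  1.13 -1.56]
```

```bash
python3 -m pendant '[[0,0,-0.3,0,0,0,0.6],[0,0,-0.3,0,0,0,0.6],[0,0,0,0,0,0,0.6]]'|sed -n 2,4p
python3 -m pendant '[[0,0,-0.3,0,0,0,0.6],[0,0,-0.3,0,0,0,0.6],[0,0,0,0,0,0,0.6]]'|sed -n 2,4p
```

```text
position: [0.5208, -0.2085, 0.1617]
tcp_rot: [0.0, 0.993, -0.12, -0.0]
ft_force: [3.8, -6.3, -8.5]
position: [0.5208, -0.2085, 0.1623]
tcp_rot: [0.0, 0.993, -0.12, -0.0]
ft_force: [4.4, -6.8, -10.4]
```

```bash
python3 -m pendant '[[0,0,-0.4,0,0,0,0.6],[0,0,-0.4,0,0,0,0.6],[0,0,-0.2,0,0,0,0.6]]'|sed -n '2p;4p'
python3 -m pendant '[[0,0,-0.4,0,0,0,0.6],[0,0,-0.4,0,0,0,0.6],[0,0,-0.2,0,0,0,0.6]]'|sed -n '2p;4p'
```

```text
position: [0.5208, -0.2085, 0.1632]
ft_force: [3.5, -7.0, -10.0]
position: [0.5208, -0.2085, 0.1642]
ft_force: [4.4, -7.5, -9.6]
```

Force is steady at about 10 N, so the pin is riding. I continue in small steps, watching for the drop.

```bash
for i in 1; do python3 -m pendant '[[0,0,-0.4,0,0,0,0.6],[0,0,-0.4,0,0,0,0.6],[0,0,-0.2,0,0,0,0.6]]'|sed -n '2p;4p'; done
python3 -m pendant '[[0,0,-0.4,0,0,0,0.6],[0,0,-0.4,0,0,0,0.6],[0,0,-0.2,0,0,0,0.6]]'|sed -n '2p;4p'; python3 -c "
from h import *
btn()"
```

```text
position: [0.5208, -0.2085, 0.1652]
ft_force: [3.2, -7.7, -10.6]
position: [0.5208, -0.2086, 0.1662]
ft_force: [3.9, -7.5, -11.2]
btn px 278.6 241.2 area 551.5 z if out/ride/in [np.float64(0.1771), np.float64(0.1661), np.float64(0.1601)]
pos [ 0.5208 -0.2085  0.1663] toolshift mm [-0.2 -1.5 -0. ] yang -103.76 tilt [-0.0005 -0.0007] F [ 4.2 -6.7 -9.8] w 0.039645763366386526 51.4874267578125 t 11.35 j [ 0.5   0.23 -0.23  1.78  0.06  1.14 -1.56]
```

```bash
python3 -m pendant '[[0,0,-0.4,0,0,0,0.6],[0,0,-0.4,0,0,0,0.6]]'|sed -n '2p;4p'
python3 -m pendant '[[0,0,-0.4,0,0,0,0.6],[0,0,-0.4,0,0,0,0.6]]'|sed -n '2p;4p'
```

```text
position: [0.5208, -0.2085, 0.167]
ft_force: [3.5, -6.8, -10.5]
position: [0.5208, -0.2085, 0.1678]
ft_force: [3.4, -7.4, -10.7]
```

```bash
python3 -m pendant '[[0,0,-0.4,0,0,0,0.6],[0,0,-0.4,0,0,0,0.6]]'|sed -n '2p;4p'
python3 -m pendant '[[0,0,-0.4,0,0,0,0.6],[0,0,-0.4,0,0,0,0.6]]'|sed -n '2p;4p'; python3 -c "
from h import *
btn()"
```

```text
position: [0.5208, -0.2085, 0.1686]
ft_force: [3.2, -7.6, -10.7]
position: [0.5208, -0.2086, 0.1694]
ft_force: [3.4, -6.1, -9.2]
btn px 278.8 241.1 area 559.0 z if out/ride/in [np.float64(0.1801), np.float64(0.1692), np.float64(0.1631)]
pos [ 0.5208 -0.2085  0.1695] toolshift mm [-0.2 -1.5 -0. ] yang -103.76 tilt [-0.0005 -0.0007] F [  3.   -5.9 -10. ] w 0.039528377221412156 51.48787021636963 t 12.0667 j [ 0.5   0.22 -0.23  1.78  0.06  1.15 -1.56]
```

```bash
python3 -m pendant '[[0,0,-0.4,0,0,0,0.6],[0,0,-0.4,0,0,0,0.6]]'|sed -n '2p;4p'
python3 -m pendant '[[0,0,-0.4,0,0,0,0.6],[0,0,-0.4,0,0,0,0.6]]'|sed -n '2p;4p'; python3 -c "
from h import *
btn()"|cut -c1-60
```

```text
position: [0.5208, -0.2085, 0.1702]
ft_force: [3.2, -6.4, -11.4]
position: [0.5208, -0.2085, 0.171]
ft_force: [4.4, -7.6, -9.1]
btn px 278.8 241.1 area 557.5 z if out/ride/in [np.float64(0
pos [ 0.5208 -0.2085  0.1711] toolshift mm [-0.2 -1.5 -0. ]
```

```bash
python3 -m pendant '[[0,0,-0.4,0,0,0,0.6],[0,0,-0.4,0,0,0,0.6]]'|sed -n '2p;4p'
python3 -m pendant '[[0,0,-0.4,0,0,0,0.6],[0,0,-0.4,0,0,0,0.6]]'|sed -n '2p;4p'; python3 -c "
from h import *
btn()"|cut -c1-60
```

```text
position: [0.5208, -0.2085, 0.1718]
ft_force: [2.6, -6.0, -9.4]
position: [0.5207, -0.2085, 0.1726]
ft_force: [2.9, -6.7, -9.9]
btn px 278.7 241.0 area 564.5 z if out/ride/in [np.float64(0
pos [ 0.5208 -0.2085  0.1727] toolshift mm [-0.2 -1.6 -0. ]
```

```bash
python3 -m pendant '[[0,0,-0.4,0,0,0,0.6],[0,0,-0.4,0,0,0,0.6]]'|sed -n '2p;4p'
python3 -m pendant '[[0,0,-0.4,0,0,0,0.6],[0,0,-0.4,0,0,0,0.6]]'|sed -n '2p;4p'; python3 -c "
from h import *
btn()"|cut -c1-60
```

```text
position: [0.5208, -0.2085, 0.1734]
ft_force: [2.9, -7.8, -10.0]
position: [0.5208, -0.2085, 0.1742]
ft_force: [4.8, -7.2, -8.4]
btn px 278.6 241.0 area 569.0 z if out/ride/in [np.float64(0
pos [ 0.5208 -0.2085  0.1743] toolshift mm [-0.1 -1.5 -0. ]
```

```bash
python3 -m pendant '[[0,0,-0.4,0,0,0,0.6],[0,0,-0.4,0,0,0,0.6]]'|sed -n '2p;4p'
python3 -m pendant '[[0,0,-0.4,0,0,0,0.6],[0,0,-0.4,0,0,0,0.6]]'|sed -n '2p;4p'; python3 -c "
from h import *
btn()"|cut -c1-60
```

```text
position: [0.5208, -0.2085, 0.175]
ft_force: [3.3, -6.4, -10.0]
position: [0.5208, -0.2085, 0.1758]
ft_force: [3.8, -6.5, -10.6]
btn px 278.6 240.8 area 583.0 z if out/ride/in [np.float64(0
pos [ 0.5208 -0.2085  0.1759] toolshift mm [-0.1 -1.5 -0. ]
```

```bash
python3 -m pendant '[[0,0,-0.4,0,0,0,0.6],[0,0,-0.4,0,0,0,0.6]]'|sed -n '2p;4p'
python3 -m pendant '[[0,0,-0.4,0,0,0,0.6],[0,0,-0.4,0,0,0,0.6]]'|sed -n '2p;4p'; python3 -c "
from h import *
btn()"|cut -c1-60
```

```text
position: [0.5208, -0.2085, 0.1766]
ft_force: [2.8, -6.3, -9.3]
position: [0.5208, -0.2085, 0.1778]
ft_force: [1.7, -6.7, -6.0]
btn px 278.7 236.4 area 923.0 z if out/ride/in [np.float64(0
pos [ 0.5208 -0.2085  0.1779] toolshift mm [-0.2 -1.5 -0. ]
```

The pin popped: force dropped to 6 N, and the button image jumped from v=241 to v=236 and grew. I'll check that it is fully out.

```bash
python3 -m pendant '[[0,0,-0.3,0,0,0,0.6],[0,0,0,0,0,0,0.6]]'|sed -n '2p;4p'
python3 - <<'E'
from h import *
btn()
w=snapshot('wrist')['color'][180:300,200:360];cv2.imwrite('pics/b.png',cv2.resize(w,None,fx=4,fy=4,interpolation=2)[...,::-1])
E
```

```text
position: [0.5208, -0.2086, 0.1782]
ft_force: [2.0, -6.0, -5.0]
btn px 278.7 236.3 area 924.0 z if out/ride/in [np.float64(0.1843), np.float64(0.1729), np.float64(0.1666)]
pos [ 0.5208 -0.2085  0.1782] toolshift mm [-0.2 -1.5 -0. ] yang -103.76 tilt [-0.0003 -0.0008] F [ 1.  -5.8 -5. ] w 0.039173109293832505 51.984516978263855 t 14.2 j [ 0.5   0.21 -0.23  1.77  0.05  1.17 -1.55]
```

View pics/b.png

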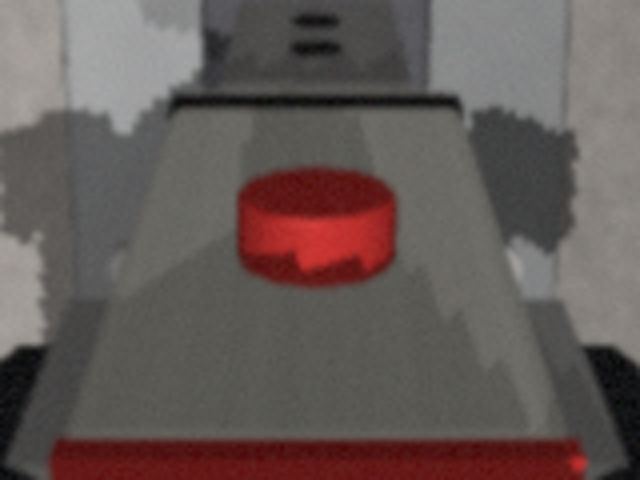

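The button is clearly standing proud, with its face at about (317,193) in the crop. Next is the lock check, a gentle push down in small steps.

```bash
python3 -m pendant '[[0,0,0.4,0,0,0,0.6],[0,0,0.4,0,0,0,0.6],[0,0,0.4,0,0,0,0.6],[0,0,0,0,0,0,0.6]]'|sed -n '2p;4p'
python3 -m pendant '[[0,0,0.3,0,0,0,0.6],[0,0,0.3,0,0,0,0.6],[0,0,0,0,0,0,0.6]]'|sed -n '2p;4p'
```

```text
position: [0.5209, -0.2085, 0.1777]
ft_force: [-1.7, -4.7, 0.9]
position: [0.5208, -0.2085, 0.1774]
ft_force: [-2.5, -4.7, 2.8]
```

```bash
python3 -m pendant '[[0,0,0.3,0,0,0,0.6],[0,0,0.3,0,0,0,0.6],[0,0,0,0,0,0,0.6]]'|sed -n '2p;4p'
python3 -m pendant '[[0,0,0.3,0,0,0,0.6],[0,0,0.2,0,0,0,0.6],[0,0,0,0,0,0,0.6]]'|sed -n '2p;4p'
```

```text
position: [0.5208, -0.2085, 0.1772]
ft_force: [-3.9, -5.0, 6.1]
position: [0.5208, -0.2086, 0.1771]
ft_force: [-6.1, -4.2, 9.6]
```

```bash
python3 -m pendant '[[0,0,0.3,0,0,0,0.6],[0,0,0.2,0,0,0,0.6],[0,0,0,0,0,0,0.6]]'|sed -n '2p;4p'
python3 -m pendant '[[0,0,0.3,0,0,0,0.6],[0,0,0,0,0,0,0.6],[0,0,0,0,0,0,0.6]]'|sed -n '2p;4p'
```

```text
position: [0.5209, -0.2085, 0.177]
ft_force: [-6.6, -4.1, 12.0]
position: [0.5208, -0.2086, 0.1769]
ft_force: [-8.3, -2.6, 14.5]
```

```bash
python3 -m pendant '[[0,0,0.2,0,0,0,0.6],[0,0,0,0,0,0,0.6],[0,0,0,0,0,0,0.6],[0,0,0,0,0,0,0.6]]'|sed -n '2p;4p'
python3 -m pendant '[[0,0,-0.5,0,0,0,0.6],[0,0,-0.5,0,0,0,0.6],[0,0,-0.5,0,0,0,0.6],[0,0,-0.5,0,0,0,0.6],[0,0,0,0,0,0,0.6]]'|sed -n '2p;4p'
```

```text
position: [0.5209, -0.2086, 0.1769]
ft_force: [-8.7, -2.5, 16.6]
position: [0.5208, -0.2085, 0.1773]
ft_force: [-3.1, -5.3, 3.0]
```

The sleeve held firm against a push of about 16 N. I'll release it and retreat straight up.

```bash
python3 -m pendant '[[0,0,-0.3,0,0,0,0.56],[0,0,0,0,0,0,0.5],[0,0,0,0,0,0,0.4],[0,0,0,0,0,0,0.2],[0,0,0,0,0,0,0],[0,0,0,0,0,0,0],[0,0,0,0,0,0,0],[0,0,0,0,0,0,0]]'
python3 -c "
from h import *
btn()"|cut -c1-130
python3 -m pendant '[[0,0,-8,0,0,0,0],[0,0,-15,0,0,0,0],[0,0,-18,0,0,0,0],[0,0,-18,0,0,0,0],[0,0,-18,0,0,0,0],[0,0,-18,0,0,0,0],[0,0,-18,0,0,0,0],[0,0,-10,0,0,0,0],[0,0,0,0,0,0,0],[0,0,0,0,0,0,0],[0,0,0,0,0,0,0]]'
python3 - <<'E'
from h import *
s=snapshot('side');w=snapshot('wrist')
a=cv2.resize(s['color'][150:300,180:400],(400,420),interpolation=2)
cv2.imwrite('pics/fin.png',np.hstack([a,w['color'][:,100:480]])[...,::-1])
E
```

```text
time: 17.25
position: [0.5211, -0.2074, 0.1772]
tcp_rot: [-0.0, 0.993, -0.119, 0.0]
ft_force: [0.0, -0.9, 0.2]
width: 0.0855
grip_force: 0.0
btn px 281.9 236.7 area 932.5 z if out/ride/in [np.float64(0.1836), np.float64(0.1723), np.float64(0.166)]
pos [ 0.5211 -0.2074  0.1772] toolshift mm [-0.2 -0.4  0. ] yang -103.72 tilt [0.     0.0001] F [0.  0.4 0.7] w 0.0853836701574884
time: 18.22
position: [0.5207, -0.2074, 0.2991]
tcp_rot: [-0.0, 0.993, -0.119, -0.001]
ft_force: [0.4, 0.3, 0.0]
width: 0.0853
grip_force: 0.0
```

View pics/fin.png

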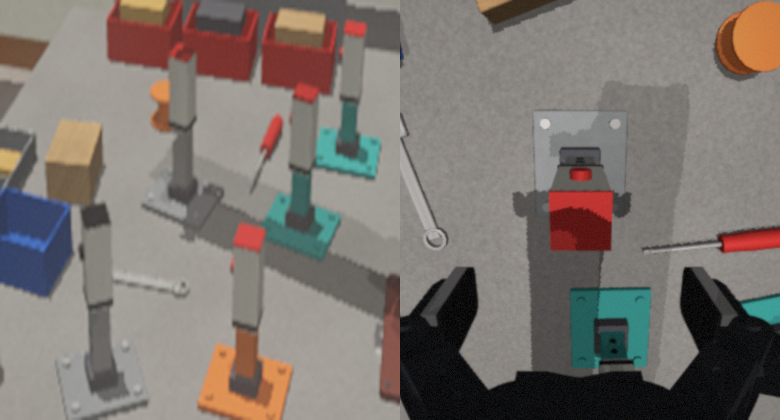

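The final view shows the sleeve raised, the red button still proud at (580,174), the gripper well clear and everything else in place.

```bash
python3 -c "
from cell import arm
print(arm.hand_in())"
```

```text
the job is handed in; nothing more can be done
None
```

I raised the red-button support by one hole: the button popped fully out into the next hole up, the sleeve held under a push down of about 16 N, I let go with nothing else touched, and the job is handed in at about 18 s.

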